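# Clear the specimen bench

## Task

Sort the things left on the laboratory bench: stand the two yellow-capped sample jars upright in the divided carrier, one in each bay; lay the forceps and the scalpel flat on the floor of the steel instrument tray, neither on top of the other nor on the rim; and stand the porcelain crucible upright in the round basin. Any order will do; set each thing down gently rather than dropping it, and leave the beaker and the cork block where they are.

Things in the scene. Friction and masses are not known exactly. Their poses are not given: they have to be found in the camera images.
- wide_jar: Squat sample jar, white plastic with a yellow screw cap, a closed cylinder 54 mm in diameter and 52 mm high (the cap is the top 16 mm), about 90 g, loose, standing upright on the bench. Origin: centre of the underside; z up. Belongs in the carrier.
- narrow_jar: Slim sample jar, white plastic with a yellow screw cap, a closed cylinder 38 mm in diameter and 64 mm high (the cap is the top 16 mm), about 60 g, loose, standing upright on the bench. Origin: centre of the underside; z up. Belongs in the carrier.
- crucible: White porcelain crucible, an open cup without handle, 48 mm in outer diameter at the rim, 47 mm from 8 mm above its foot and 40 mm at its foot, 38 mm high, wall 3 mm, about 70 g, loose, standing upright. Origin: centre of the underside; z up. Belongs in the basin.
- forceps: Steel forceps lying on the bench, closed and rigid: two slim arms 110 mm long in all along its x axis, 15 mm wide (y) and 9 mm high (z) at the middle, slimmer towards both ends, points at +x, about 40 g, loose. Origin: on the underside at the middle of the length, which is where to grip it across y; z up. At the start x lies within about 0.5 rad of the world x axis. Belongs in the instrument tray.
- scalpel: Scalpel lying on the bench along its x axis: white plastic handle 85 mm long, 10 mm wide (y) and 8 mm high (z), from x = -50 to +35 mm, then a steel blade out to x = +60 mm; about 35 g, loose. Origin: on the underside of the handle, near the balance point, where to grip it across y; z up. At the start x lies within about 0.5 rad of the world x axis. Belongs in the instrument tray.
- jar_carrier: White plastic carrier, fixed: an open box 84 mm (its x) by 160 mm (its y) and 22 mm high, walls 4 mm, floor 4 mm thick, parted at y = 0 by a 4 mm wall 21 mm high into two equal bays, each 76 mm (x) by 74 mm (y) inside, with centres at y = -39 and +39 mm. Either jar fits either bay and stands out above the walls. Origin: centre of the underside; z up. Its x is within 0.15 rad of the world x.
- instrument_tray: Shallow open steel tray, fixed: 130 mm (its x) by 165 mm (its y) and 14 mm high, walls 3 mm, floor 3 mm thick. The two instruments fit side by side along its y, for instance at x = -25 and +25 mm. Origin: centre of the underside; z up. Its x is within 0.15 rad of the world x.
- basin: Grey round plastic basin, fixed: 140 mm across at the rim, 124 mm at the foot, 26 mm high, wall 3 mm, floor 4 mm thick. Origin: centre of the underside; z up. 
- beaker: Bystander: empty glass beaker 64 mm in diameter and 85 mm high, loose, at one side of the work. Origin: centre of the underside; z up. Leave it alone.
- cork_block: Bystander: round block of cork 72 mm in diameter and 35 mm high, loose, at one side of the work. Origin: centre of the underside; z up. Leave it alone.
There are look-alikes about, which are no part of the job. Leave any red or turquoise look-alike of the narrow_jar alone.

How it is judged:
At the end, for the whole second after the job is handed in: Jars upright on the carrier's floor, one per bay; forceps and scalpel flat on the tray's floor; crucible upright on the basin's floor within 50 mm of its centre; each within 0.12 rad, underside under 10 mm (instruments 9 mm) above its holder's underside, slower than 20 mm/s (x of wide_jar in the frame of jar_carrier between -0.042 and 0.042 m and y of wide_jar in the frame of jar_carrier between -0.08 and 0.08 m and z of each of wide_jar, narrow_jar in the frame of jar_carrier below 0.01 m and angle between each of wide_jar, narrow_jar, forceps, scalpel, crucible's own z axis and vertical below 0.12 rad and x of narrow_jar in the frame of jar_carrier between -0.042 and 0.042 m and y of narrow_jar in the frame of jar_carrier between -0.08 and 0.08 m and x of forceps in the frame of instrument_tray between -0.065 and 0.065 m and y of forceps in the frame of instrument_tray between -0.082 and 0.082 m and z of each of forceps, scalpel in the frame of instrument_tray below 0.009 m and x of scalpel in the frame of instrument_tray between -0.065 and 0.065 m and y of scalpel in the frame of instrument_tray between -0.082 and 0.082 m and horizontal distance between crucible and basin below 0.05 m and z of crucible in the frame of basin below 0.01 m and linear speed of each of wide_jar, narrow_jar, crucible, forceps, scalpel below 0.02 m/s); the robot touches nothing.
It fails at once if a thing is dropped or knocked: it moves faster than 0.6 m/s with no finger on it ((linear speed of wide_jar above 0.6 m/s and contact force between the fingers and wide_jar below 0.05 N) or (linear speed of narrow_jar above 0.6 m/s and contact force between the fingers and narrow_jar below 0.05 N) or (linear speed of crucible above 0.6 m/s and contact force between the fingers and crucible below 0.05 N) or (linear speed of forceps above 0.6 m/s and contact force between the fingers and forceps below 0.05 N) or (linear speed of scalpel above 0.6 m/s and contact force between the fingers and scalpel below 0.05 N)).
It fails at once if the beaker or the cork block is shifted by more than 25 mm (distance of any of beaker, cork_block from where it was at the start of the episode above 0.025 m).
It also fails if it takes over 109 s, if anything falls off the work surface, if the arm or the gripper's body presses on something with over 40 N, if the wrist force passes 120 N, or if a joint passes its speed limit or range.

## Robot

A 6-joint arm with a two-finger parallel gripper is mounted at the origin on the work surface. World frame = base frame: x ahead of the robot, y to its left, z up, the work surface at z = 0. Lengths are in m, angles in rad, forces in N, time in s.
With the tool pointing down it reaches from about 0.425 to 0.95 m from the base axis. Payload 3.5 kg.
Tool frame: the origin (TCP) lies between the finger pads; the fingertips stand 19 mm ahead of it and the grasp point (between the pads) is the TCP; z points along the fingers, y is the line along which they close (so a half turn about z gives the same grasp; the last joint's range is limited). The gripper opens to 85 mm and grips with 20 to 120 N. Pads are 22 mm wide; open, the fingers measure 114 mm over their backs; the gripper's body (76 mm by 85 mm) begins 54 mm behind the grasp point. The pads swing forward as they close: fully open they stand 13 mm farther back than shut.
Start: joints at [-1.29, 0.286, 1.577, -0, 1.279, -0.15], TCP at [0.282, -0.613, 0.25] pointing down, gripper open.
Joint ranges: [-2.77, 2.77], [-0.9, 2.22], [0.21, 2.48], [-1.53, 4.67], [0.24, 2.81], [-2.84, 2.84]. Speed limits (rad/s): [2.79, 2.79, 3.14, 3.14, 3.14, 3.14].

## Interface

Orientations are given as a unit quaternion [x, y, z, w].
In Python, from plant import get_state, cams, ctrl gives the robot as it stands. The module is installed in compiled form; this text tells all that it offers.
- The arm moves only by the tool jog_arm, never from a script. Its argument "deltas" is text: rows parted by semicolons, each of 6 numbers parted by spaces: the shift along the world's x, y, z normalised to -1 to 1, where 1 is 0.02 m, then the turn, a rotation vector about the world's x, y, z normalised to -1 to 1, where 1 is 0.1 rad. In form: x y z ax ay az; .... A call has 1 to 20 rows; each row shifts and turns the commanded pose from where the row before left it; what a row does not reach is not made up. A row lasts 1/8 s, in which the tool goes at most 62.5 mm and 10.7 degrees, less where a joint would pass 70% of its speed; a pose out of reach is approached as far as the arm can. A call with a number of a shift or a turn outside -1 to 1 is refused whole. A call with a gripper value outside its range is refused whole. "gripper" is the opening, from 0 (shut) to 1 (fully open), set as the call begins (left out, the last holds). The fingers move at their own pace and stop on an object; "squeeze" is the grip in N (left out, the last holds). Time passes only in rows, so rows that do not move let the fingers close. It gives the time, the measured TCP pose, the force, the opening and the grip force at its end, in the units of the state.
- get_state(): the state, without advancing time (a new reading comes with each control period).
- cams.read_camera(name): name is "scene" or "side" or "wrist"; returns a dict with "color" (384x512x3 uint8, blue, green, red), "vfov" (degrees; the focal length in pixels is half the picture's height over the tangent of half this angle, whatever the lens; pixels are square), "cx", "cy" (the principal point, pixels), "distortion" ([k1, k2, p1, p2, k3] as OpenCV has them; the pictures are not rectified), "rvec" (rotation vector, rad) and "tvec" (3), from world to camera coordinates, as OpenCV has them. Camera axes: x right, y down, z forward; pixel columns grow to the right and rows downward; lengths in m; the calibration is good to about 2 mm. A picture is of the moment at which its call begins. There is no depth.
- ctrl.sign_off(): hands the job in; it is judged then, once.
The state is a dict: "time": time; "qpos": joint angles; "dq": joint speeds; "joint_efforts": joint torques, N m; "eef_pos": TCP position; "tcp_rot": TCP orientation; "contact_force": force on the tool from outside, world axes, zero at the start; "wrist_torque": the same for the moment, N m; "opening": opening from 0.0 (shut) to 1.0 (fully open); "finger_force": force on a finger pad.
Only numpy, scipy, OpenCV 4.12 (cv2) and the standard library are available. Lean on these libraries where they do the work, as an engineer would, in place of code of your own. Each camera call takes 0.05 s, during which the arm holds its last target. There are 200 camera calls.

## Working session

There is one attempt and no reset: what is moved stays moved. The work goes in short steps, Python scripts to look and compute and a tool call to move; the robot and the scene stay as the last step left them, time stands still between calls to the robot, and variables do not carry over. Pictures are saved under pics/ and viewed, at most 14 in all, crops included, and the job is handed in when it is done.

Besides the shell and the picture viewer there is one more tool, called by a JSON object that holds its "api" and its "payload". jog_arm: Moves the arm, as the interface text tells. Its arguments: {"type":"object","properties":{"deltas":{"type":"string"},"gripper":{"type":"number"},"squeeze":{"type":"number"}},"required":["deltas"]}

```bash
mkdir -p pics
cat > h.py <<'E'
import numpy as np, cv2, pickle
from plant import get_state, cams, ctrl
def shot(n,tag):
    c=cams.read_camera(n); cv2.imwrite(f'pics/{tag}.png',c['color']); pickle.dump(c,open(f'pics/{tag}.pkl','wb')); return c
def load(tag): return pickle.load(open(f'pics/{tag}.pkl','rb'))
def K(c):
    h=c['color'].shape[0]; f=h/2/np.tan(np.radians(c['vfov'])/2)
    return np.array([[f,0,c['cx']],[0,f,c['cy']],[0,0,1.]]), np.array(c['distortion'],float)
def plane(c,uv,z):
    k,d=K(c); R=cv2.Rodrigues(np.array(c['rvec'],float))[0]; t=np.array(c['tvec'],float).ravel()
    p=cv2.undistortPoints(np.array(uv,float).reshape(-1,1,2),k,d).reshape(-1,2)
    r=np.c_[p,np.ones(len(p))]@R; o=-R.T@t
    return o+r*((z-o[2])/r[:,2])[:,None]
def proj(c,P):
    k,d=K(c); return cv2.projectPoints(np.array(P,float).reshape(-1,1,3),np.array(c['rvec'],float),np.array(c['tvec'],float),k,d)[0].reshape(-1,2)
E
python3 - <<'E'
from h import *
for n in ('scene','side','wrist'):
    c=shot(n,n+'0'); R=cv2.Rodrigues(np.array(c['rvec'],float))[0]; print(n,-R.T@np.array(c['tvec']).ravel(),c['vfov'],c['distortion'])
a=np.hstack([cv2.imread(f'pics/{n}0.png') for n in ('scene','side')])
s=get_state(); print(s['time'],s['eef_pos'],s['tcp_rot'],s['opening'])
E
```

```text
scene [1.42399201 0.46751002 0.86926424] 46.9549552493618 [-0.12255136  0.          0.          0.          0.        ]
side [0.15867187 0.80395706 0.62932236] 49.12221979676683 [-0.05596555  0.          0.          0.          0.        ]
wrist [ 0.34818784 -0.58241846  0.37177619] 66.55593771519122 [-0.01344188  0.          0.          0.          0.        ]
0.15 [ 0.28178412 -0.61284938  0.24924118] [ 9.76892722e-01  2.13728253e-01 -5.70431084e-05 -9.16385834e-04] 1.0021444028321005
```

View pics/scene0.png

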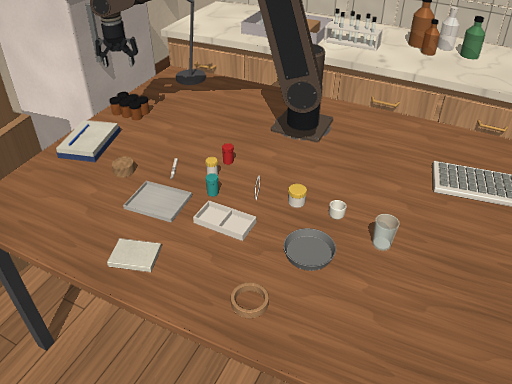

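View pics/side0.png

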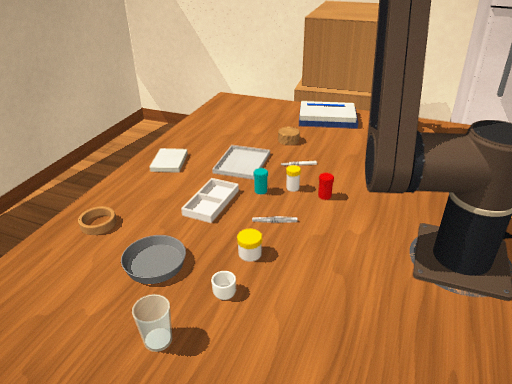

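The pictures show, in scene pixels: narrow jar (211,166) between the turquoise (212,185) and red (228,154) look-alikes, wide jar (297,195), crucible (338,210), forceps (258,187), scalpel (174,168), tray (158,200), carrier (224,220), basin (310,249), beaker (385,232) and cork (122,166).

Run:
```python
from h import *
roi={'scene':(90,130,410,290),'side':(110,120,345,355)}
for n in ('scene','side'):
    c=load(n+'0'); im=c['color']; x0,y0,x1,y1=roi[n]
    hsv=cv2.cvtColor(im,cv2.COLOR_BGR2HSV)
    m={'grey':((hsv[...,1]<70)&(hsv[...,2]>70)),'yel':((hsv[...,0]>20)&(hsv[...,0]<34)&(hsv[...,1]>140)&(hsv[...,2]>140))}
    for k,mm in m.items():
        mm=mm.astype(np.uint8); mm[:y0]=0;mm[y1:]=0;mm[:,:x0]=0;mm[:,x1:]=0
        N,l,s,ce=cv2.connectedComponentsWithStats(mm)
        for i in range(1,N):
            if s[i,4]<15: continue
            cn=cv2.findContours((l==i).astype(np.uint8),0,2)[0][0]
            r=cv2.minAreaRect(cn); b=cv2.boxPoints(r)
            print(n,k,s[i],ce[i].round(1),'bot z0',plane(c,[[ce[i][0],s[i,1]+s[i,3]-.5]],0)[0,:2].round(3),'cen z0/.005',plane(c,ce[i],.005)[0,:2].round(3),'axis',r[1])
    cv2.imwrite(f'pics/crop_{n}.png',cv2.resize(im[y0:y1,x0:x1],None,fx=2.5,fy=2.5,interpolation=cv2.INTER_CUBIC))
```

```text
scene grey [ 90 130  26  27 406] [ 98.4 139.7] bot z0 [ 0.511 -0.572] cen z0/.005 [ 0.43  -0.642] axis (26.0, 25.0)
scene grey [323 130   7   6  17] [326.2 132.2] bot z0 [0.035 0.109] cen z0/.005 [0.021 0.104] axis (2.1213202476501465, 7.77817440032959)
scene grey [170 158   8  21  71] [173.5 167.8] bot z0 [ 0.504 -0.257] cen z0/.005 [ 0.46  -0.286] axis (3.395498752593994, 20.858062744140625)
scene grey [206 166  12  10  86] [212.  170.2] bot z0 [ 0.436 -0.151] cen z0/.005 [ 0.416 -0.163] axis (9.0, 11.0)
scene grey [255 176   5  24  55] [256.9 187.1] bot z0 [0.483 0.033] cen z0/.005 [0.433 0.01 ] axis (23.0, 4.0)
scene grey [ 123  181   69   41 1716] [157.7 200.8] bot z0 [ 0.697 -0.184] cen z0/.005 [ 0.625 -0.234] axis (62.911128997802734, 34.34013748168945)
scene grey [288 195  18  13 146] [296.2 201.5] bot z0 [0.466 0.155] cen z0/.005 [0.446 0.147] axis (17.154029846191406, 11.539982795715332)
scene grey [ 193  201   64   40 1464] [224.9 219.8] bot z0 [0.68  0.028] cen z0/.005 [ 0.611 -0.009] axis (60.501312255859375, 27.08873176574707)
scene grey [329 200  17  19 273] [336.9 208
[... 1729 characters left out ...]
9 2294] [154.1 258.4] bot z0 [0.594 0.305] cen z0/.005 [0.633 0.243] axis (47.11793518066406, 64.82669067382812)
side grey [238 246  23  15 246] [249.4 253.6] bot z0 [0.435 0.167] cen z0/.005 [0.442 0.151] axis (14.0, 22.0)
side grey [211 271  25  29 586] [223.4 284.5] bot z0 [0.44  0.291] cen z0/.005 [0.455 0.258] axis (28.0, 24.0)
side grey [ 132  295   40   56 1016] [156.1 328.8] bot z0 [0.499 0.444] cen z0/.005 [0.522 0.406] axis (55.62649154663086, 37.39393615722656)
side yel [286 165  15  12 140] [292.9 170.3] bot z0 [ 0.454 -0.212] cen z0/.005 [ 0.463 -0.238] axis (11.0, 14.0)
side yel [237 228  25  21 422] [249.2 238.3] bot z0 [0.451 0.129] cen z0/.005 [0.463 0.101] axis (20.0, 24.0)
```

View pics/crop_scene.png

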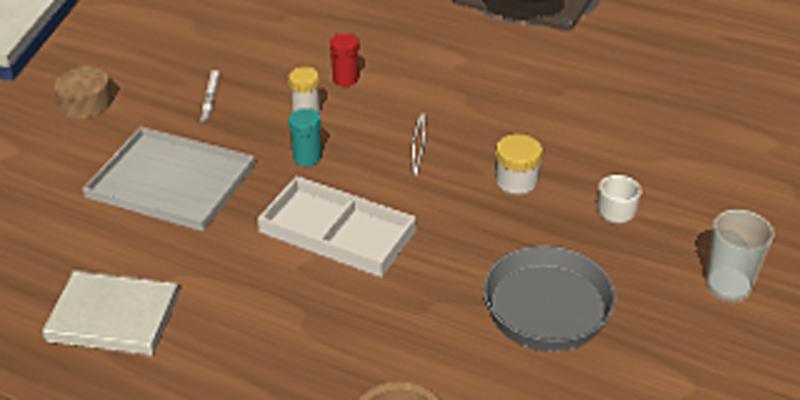

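View pics/crop_side.png

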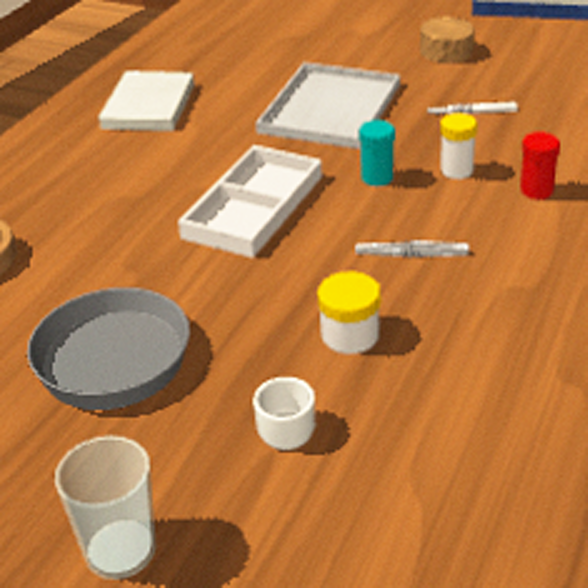

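```bash
cat > meas.py <<'E'
from h import *
def mask(c,grey=True,yel=True,vmin=70):
    h=cv2.cvtColor(c['color'],cv2.COLOR_BGR2HSV); m=np.zeros(h.shape[:2],bool)
    if grey: m|=(h[...,1]<70)&(h[...,2]>vmin)
    if yel: m|=(h[...,0]>20)&(h[...,0]<34)&(h[...,1]>140)&(h[...,2]>140)
    return m.astype(np.uint8)
def comp(m,p,r=6):
    N,l,s,ce=cv2.connectedComponentsWithStats(m)
    return max((i for i in range(1,N) if np.hypot(*(ce[i]-p))<r+6),key=lambda i:s[i,4]),l,s
def cam(c):
    R=cv2.Rodrigues(np.array(c['rvec'],float))[0]; return -R.T@np.array(c['tvec'],float).ravel()
def axis(cs,px):
    A=[];b=[]
    for c,p in zip(cs,px):
        o=cam(c)[:2]; d=plane(c,p,0)[0,:2]-o; n=np.array([-d[1],d[0]])/np.hypot(*d); A.append(n); b.append(n@o)
    return np.linalg.solve(A,b)
E
python3 - <<'E'
from meas import *
cs=[load('scene0'),load('side0')]; ms=[mask(c) for c in cs]
hs=[cv2.cvtColor(c['color'],cv2.COLOR_BGR2HSV) for c in cs]
for n,ps,H in (('wide',((296.5,196),(249,244)),.052),('narrow',((211.5,165),(293,176)),.064),('crucible',((337,209),(223,284)),.038),('basin',((309,248),(154,258)),.026)):
    px=[]
    for c,m,p in zip(cs,ms,ps):
        i,l,s=comp(m,p); px.append(s[i,:2]+(s[i,2:4]-1)/2)
    a=axis(cs,px); print(n,a.round(4),'reach',np.hypot(*a).round(3))
    for c,m,p in zip(cs,ms,ps):
        i,l,s=comp(m,p); print('  px top/bot pred',proj(c,[[*a,H],[*a,0]]).round(0).tolist(),s[i])
for n,h in (('red',0),('turq',90)):
    px=[]
    for c,H in zip(cs,hs):
        d=np.minimum(abs(H[...,0].astype(int)-h),180-abs(H[...,0].astype(int)-h)); m=((d<8)&(H[...,1]>190)&(H[...,2]>50)).astype(np.uint8)
        m[:130]=0; m[250:]=0; m[:,:200 if c is cs[0] else 240]=0; m[:,345:]=0
        N,l,s,ce=cv2.connectedComponentsWithStats(m); i=1+s[1:,4].argmax(); px.append(s[i,:2]+(s[i,2:4]-1)/2)
    print(n,px,axis(cs,px).round(4))
for n,ps in (('forceps',((257,187),(275,219))),('scalpel',((173.5,168),(300,163)))):
    for c,m,p in zip(cs,ms,ps):
        i,l,s=comp(m,p); y,x=np.nonzero(l==i); P=plane(c,np.c_[x,y],.005)[:,:2]
        mu=P.mean(0); v=np.linalg.svd(P-mu,full_matrices=False)[2][0]; v*=np.sign(v[0]); t=(P-mu)@v
        mid=mu+v*(t.min()+t.max())/2; print(n,'mean',mu.round(4),'mid',mid.round(4),'yaw',np.arctan2(v[1],v[0]).round(3),'len',np.ptp(t).round(3))
for n,ps,H,sz in (('carrier',((225,220),(210,200)),.022,(.084,.16)),('tray',((158,201),(241,161)),.014,(.13,.165))):
    for k,(c,m,p) in enumerate(zip(cs,ms,ps)):
        i,l,s=comp(m,p); y,x=np.nonzero(l==i); uv=np.c_[x,y]
        T=plane(c,uv,H)[:,:2]; B=plane(c,uv,0)[:,:2]
        r=cv2.minAreaRect((T*1000).astype(np.float32)); th=np.radians(r[2]); th=(th+np.pi/4)%(np.pi/2)-np.pi/4
        R=np.array([[np.cos(th),np.sin(th)],[-np.sin(th),np.cos(th)]]); t=T@R.T;b=B@R.T
        f=lambda a,q:np.percentile(a,q)
        lo=np.array([f(t[:,0],.3) if k==0 else f(b[:,0],.3),f(t[:,1],.3)]); hi=np.array([f(b[:,0],99.7) if k==0 else f(t[:,0],99.7),f(b[:,1],99.7)])
        print(n,'c',(R.T@((lo+hi)/2)).round(4),'size',(hi-lo).round(3),'yaw',th.round(3))
E
```

```text
wide [0.4436 0.1473] reach 0.467
  px top/bot pred [[298.0, 189.0], [296.0, 202.0]] [288 184  19  24 358]
  px top/bot pred [[249.0, 236.0], [249.0, 254.0]] [237 228  25  33 668]
narrow [ 0.4231 -0.1588] reach 0.452
  px top/bot pred [[211.0, 157.0], [212.0, 173.0]] [206 157  12  19 183]
  px top/bot pred [[299.0, 168.0], [298.0, 188.0]] [281 161  36  30 415]
crucible [0.4476 0.2738] reach 0.525
  px top/bot pred [[338.0, 205.0], [336.0, 215.0]] [329 200  17  19 273]
  px top/bot pred [[223.0, 279.0], [224.0, 292.0]] [211 271  25  29 586]
basin [0.6267 0.254 ] reach 0.676
  px top/bot pred [[310.0, 247.0], [309.0, 254.0]] [ 284  228   52   43 1654]
  px top/bot pred [[152.0, 255.0], [154.0, 264.0]] [ 121  235   65   49 2294]
red [array([227.5, 153.5]), array([325.5, 186. ])] [ 0.343  -0.1421]
turq [array([217., 179.]), array([260.5, 180.5])] [ 0.5079 -0.0894]
forceps mean [0.4327 0.0096] mid [0.4336 0.01  ] yaw 0.362 len 0.117
forceps mean [0.4318 0.0081] mid [0.4341 0.0089] yaw 0.355 len 0.11
scalpel mean [ 0.4591 -0.2864] mid [ 0.4591 -0.2864] yaw 0.449 len 0.114
scalpel mean [ 0.4526 -0.224 ] mid [ 0.4522 -0.2211] yaw -1.446 len 0.181
carrier c [ 0.6152 -0.0075] size [0.083 0.158] yaw -0.025
carrier c [ 0.6182 -0.0092] size [0.082 0.158] yaw -0.03
tray c [ 0.624  -0.2347] size [0.129 0.163] yaw 0.074
tray c [ 0.6268 -0.2358] size [0.127 0.158] yaw 0.074
```

Run:
```python
from meas import *
cs=[load('scene0'),load('side0')]
for n,p in (('narrow',((211.5,165.5),(293,177.5))),('turq',((212,185),(260.5,180.5))),('beaker',((385,232),(154,322))),('cork',((122.5,166.5),(289,136)))):
    print(n,axis(cs,p).round(4))
```

```text
narrow [ 0.4361 -0.1506]
turq [ 0.514 -0.105]
beaker [0.507  0.4246]
cork [ 0.5394 -0.4367]
```

{"api": "jog_arm", "payload": {"deltas": "0.5 0.95 0 0 0 0;0.5 0.95 0 0 0 0;0.5 0.95 0 0 0 0;0.5 0.95 0 0 0 0;0.5 0.95 0 0 0 0;0.5 0.95 0 0 0 0;0.5 0.95 0 0 0 0;0.5 0.95 -0.5 0 0 0;0.5 0.95 -0.5 0 0 0;0.5 0.95 -0.5 0 0 0;0.5 0.95 -0.5 0 0 0;0.5 0.95 -0.5 0 0 0;0.5 0.95 -0.5 0 0 0;0.5 0.95 -0.5 0 0 0;0.5 0.95 -0.5 0 0 0;0.5 0.95 -0.5 0 0 0;0.5 0.95 -0.5 0 0 0.2;0 0 0 0 0 0;0 0 0 0 0 0", "gripper": 0.45, "squeeze": 40}}

```text
time: 2.52
eef_pos: [0.4521, -0.2906, 0.1507]
tcp_rot: [0.975, 0.223, 0.0, 0.0]
contact_force: [-0.3, -0.4, -0.6]
opening: 0.452
finger_force: 0.0
```

Run:
```python
from h import *
c=shot('wrist','wrist1'); print(proj(c,[[.453,-.289,.008],[.5064,-.2634,.004],[.408,-.311,.008]]))
```

```text
[[256.56464369 184.04800151]
 [256.80500985 119.02529724]
 [256.78175101 233.00707325]]
```

View pics/wrist1.png

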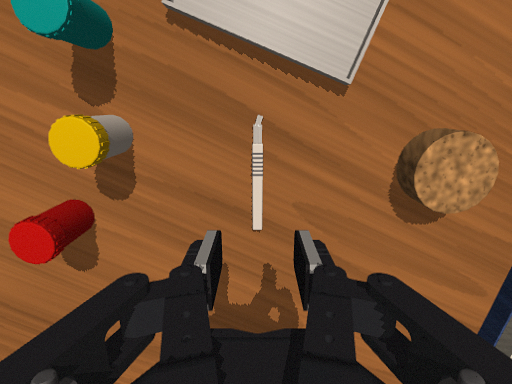

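The wrist view shows the scalpel from (258,115) blade to (257,231) handle end, centred between the fingers and matching my prediction. I'll descend and grip.

{"api": "jog_arm", "payload": {"deltas": "0.05 0.08 -1 0 0 0;0 0 -1 0 0 0;0 0 -1 0 0 0;0 0 -1 0 0 0;0 0 -1 0 0 0;0 0 -0.8 0 0 0;0 0 -0.4 0 0 0;0 0 -0.28 0 0 0;0 0 0 0 0 0;0 0 0 0 0 0"}}

```text
time: 3.82
eef_pos: [0.4533, -0.289, 0.0213]
tcp_rot: [0.975, 0.224, 0.0, 0.0]
contact_force: [-1.4, 0.2, -0.2]
opening: 0.451
finger_force: 0.0
```

{"api": "jog_arm", "payload": {"deltas": "0 0 0 0 0 0;0 0 0 0 0 0;0 0 0 0 0 0;0 0 0 0 0 0;0 0 0 0 0 0", "gripper": 0, "squeeze": 40}}

```text
time: 4.45
eef_pos: [0.4533, -0.289, 0.0213]
tcp_rot: [0.975, 0.224, 0.0, 0.0]
contact_force: [-0.4, 0.6, 5.5]
opening: 0.099
finger_force: 41.2
```

{"api": "jog_arm", "payload": {"deltas": "0 0 0.5 0 0 0;0 0 1 0 0 0;0 0 1 0 0 0;0.825 0.21 0.5 0 0 0.995;0.825 0.21 0 0 0 0.995;0.825 0.21 0 0 0 0.995;0.825 0.21 0 0 0 0.995;0.825 0.21 0 0 0 0.995;0.825 0.21 0 0 0 0.995;0.825 0.21 0 0 0 0.995;0.825 0.21 0 0 0 0.995;0.825 0.21 0 0 0 0.995;0.825 0.21 0 0 0 0.995;0.825 0.21 0 0 0 0.995;0.825 0.21 0 0 0 0.995;0 0 0 0 0 0;0 0 0 0 0 0"}}

```text
time: 6.58
eef_pos: [0.6501, -0.2382, 0.0803]
tcp_rot: [0.681, 0.732, -0.0, -0.001]
contact_force: [-0.8, -0.2, -0.2]
opening: 0.093
finger_force: 40.6
```

Run:
```python
from h import *
c=shot('wrist','wrist2'); 
t=lambda x,y,z:[.6255+x*.997-y*.074,-.235+x*.074+y*.997,z]
print(proj(c,[t(-.065,-.0825,.014),t(.065,-.0825,.014),t(.065,.0825,.014),t(-.065,.0825,.014)]))
```

```text
[[140.53114485 309.00053657]
 [309.79633567 309.34951824]
 [323.28209587  79.5120562 ]
 [109.74600165  80.09203879]]
```

View pics/wrist2.png

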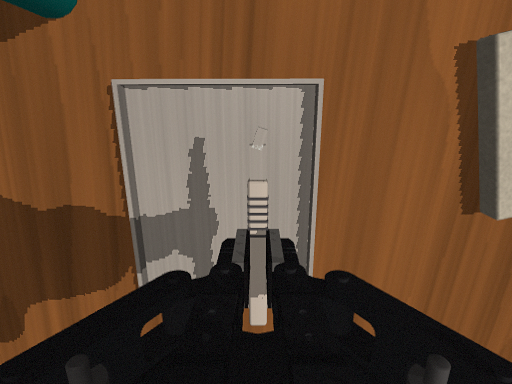

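The wrist view shows the scalpel at column 258, level and within the tray, whose corners (114,80) and (323,80) are where I predicted them.

{"api": "jog_arm", "payload": {"deltas": "0 0 -1 0 0 0;0 0 -0.9 0 0 0;0 0 -0.5 0 0 0;0 0 -0.25 0 0 0;0 0 -0.12 0 0 0;0 0 0 0 0 0;0 0 0 0 0 0"}}

```text
time: 7.5
eef_pos: [0.6513, -0.2385, 0.0261]
tcp_rot: [0.68, 0.733, 0.0, 0.001]
contact_force: [1.1, 0.2, -0.0]
opening: 0.097
finger_force: 40.6
```

{"api": "jog_arm", "payload": {"deltas": "0 0 0 0 0 0;0 0 0 0 0 0;0 0 0 0 0 0;0 0 0.3 0 0 0;0 0 1 0 0 0;0 0 1 0 0 0;0 0 1 0 0 0;0 0 1 0 0 0;0 0 0 0 0 0", "gripper": 0.35}}

```text
time: 8.62
eef_pos: [0.6524, -0.2391, 0.1148]
tcp_rot: [0.68, 0.733, 0.001, 0.003]
contact_force: [-0.4, -0.2, -0.2]
opening: 0.348
finger_force: 0.0
```

{"api": "jog_arm", "payload": {"deltas": "-0.9 0.37 0.5 0 0 -0.5;-0.9 0.37 0 0 0 -0.5;-0.9 0.37 0 0 0 0;-0.9 0.37 0 0 0 0;-0.9 0.37 0 0 0 0;-0.9 0.37 0 0 0 0;-0.9 0.37 0 0 0 0;-0.9 0.37 0 0 0 0;-0.9 0.37 0 0 0 0;-0.9 0.37 0 0 0 0;-0.9 0.37 0 0 0 0;-0.9 0.37 0 0 0 0;0 0 0 0 0 0;0 0 0 0 0 0", "gripper": 0.75}}

```text
time: 10.38
eef_pos: [0.4353, -0.1498, 0.1213]
tcp_rot: [0.716, 0.698, 0.0, 0.0]
contact_force: [0.1, 0.4, 0.6]
opening: 0.749
finger_force: 0.0
```

Run:
```python
from h import *
c=shot('wrist','wrist3'); print(get_state()['eef_pos'])
print(proj(c,[[.436,-.1506,.064],[.455,-.1506,.064],[.436,-.1506,0]]))
h=cv2.cvtColor(c['color'],cv2.COLOR_BGR2HSV); m=((h[...,0]>20)&(h[...,0]<34)&(h[...,1]>140)&(h[...,2]>120)).astype(np.uint8)
N,l,s,ce=cv2.connectedComponentsWithStats(m); i=1+s[1:,4].argmax(); print(s[i],ce[i])
s2=shot('side','side3')
```

```text
[ 0.43553005 -0.14986281  0.12145318]
[[257.41427426 220.73494487]
 [286.15352845 220.05458958]
 [257.48879265 192.84582636]]
[ 230  188   58   57 2441] [259.38385907 217.23924621]
```

View pics/wrist3.png

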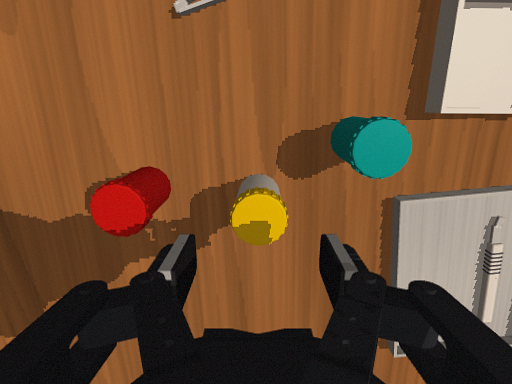

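The wrist view shows the narrow jar's cap at (259,217) between the fingers, with red (125,207) and turquoise (378,147) clear. The scalpel lies in the tray.

{"api": "jog_arm", "payload": {"deltas": "0.08 0.08 -0.8 0 0 0;0 0 -1 0 0 0;0 0 -1 0 0 0;0 0 -0.7 0 0 0;0 0 -0.3 0 0 0;0 0 0 0 0 0;0 0 0 0 0 0"}}

```text
time: 11.35
eef_pos: [0.4371, -0.1482, 0.0459]
tcp_rot: [0.716, 0.698, 0.0, 0.001]
contact_force: [0.3, -1.2, 0.8]
opening: 0.75
finger_force: 0.0
```

{"api": "jog_arm", "payload": {"deltas": "0 0 0 0 0 0;0 0 0 0 0 0;0 0 0 0 0 0;0 0 0 0 0 0;0 0 0 0 0 0", "gripper": 0.2, "squeeze": 40}}

```text
time: 11.98
eef_pos: [0.4371, -0.1483, 0.0461]
tcp_rot: [0.716, 0.698, 0.0, 0.001]
contact_force: [-0.8, -0.1, 5.5]
opening: 0.432
finger_force: 40.1
```

{"api": "jog_arm", "payload": {"deltas": "0 0 0.5 0 0 0;0 0 1 0 0 0;0 0 1 0 0 0;0 0 1 0 0 0;0 0 1 0 0 0;0.9 0.5 0 0 0 0;0.9 0.5 0 0 0 0;0.9 0.5 0 0 0 0;0.9 0.5 0 0 0 0;0.9 0.5 0 0 0 0;0.9 0.5 0 0 0 0;0.9 0.5 0 0 0 0;0.9 0.5 0 0 0 0;0.9 0.5 0 0 0 0;0.9 0.5 0 0 0 0;0 0 0 0 0 0;0 0 0 0 0 0"}}

```text
time: 14.1
eef_pos: [0.6162, -0.0477, 0.1348]
tcp_rot: [0.716, 0.698, -0.0, -0.001]
contact_force: [-0.8, -0.8, -1.1]
opening: 0.437
finger_force: 40.2
```

{"api": "jog_arm", "payload": {"deltas": "0 0 -1 0 0 0;0 0 -1 0 0 0;0 0 -1 0 0 0;0 0 -0.8 0 0 0;0 0 -0.3 0 0 0;0 0 -0.15 0 0 0;0 0 0 0 0 0;0 0 0 0 0 0"}}

```text
time: 15.1
eef_pos: [0.6171, -0.048, 0.0511]
tcp_rot: [0.716, 0.698, 0.0, 0.001]
contact_force: [1.1, 0.7, -0.5]
opening: 0.438
finger_force: 40.3
```

{"api": "jog_arm", "payload": {"deltas": "0 0 0 0 0 0;0 0 0 0 0 0;0 0 0 0 0 0", "gripper": 0.65}}

```text
time: 15.48
eef_pos: [0.6166, -0.0479, 0.0505]
tcp_rot: [0.716, 0.698, 0.0, 0.0]
contact_force: [-0.4, 0.8, 0.3]
opening: 0.644
finger_force: 0.0
```

{"api": "jog_arm", "payload": {"deltas": "0 0 0.4 0 0 0;0 0 1 0 0 0;0 0 1 0 0 0;0 0 1 0 0 0;0 0 0.6 0 0 0;-0.865 0.975 0 0 0 0.27;-0.865 0.975 0 0 0 0;-0.865 0.975 0 0 0 0;-0.865 0.975 0 0 0 0;-0.865 0.975 0 0 0 0;-0.865 0.975 0 0 0 0;-0.865 0.975 0 0 0 0;-0.865 0.975 0 0 0 0;-0.865 0.975 0 0 0 0;-0.865 0.975 0 0 0 0;0 0 0 0 0 0;0 0 0 0 0 0"}}

```text
time: 17.6
eef_pos: [0.4438, 0.1471, 0.1306]
tcp_rot: [0.707, 0.708, 0.0, 0.0]
contact_force: [-0.4, 0.9, -0.2]
opening: 0.65
finger_force: 0.0
```

{"api": "jog_arm", "payload": {"deltas": "0 0 0 0 0 0;0 0 0 0 0 0;0 0 0 0 0 0", "gripper": 1}}

```text
time: 17.98
eef_pos: [0.4438, 0.1468, 0.1303]
tcp_rot: [0.707, 0.707, -0.0, 0.0]
contact_force: [-0.6, 0.2, -0.3]
opening: 1.0
finger_force: 0.0
```

Run:
```python
from h import *
c=shot('wrist','wrist4'); print(get_state()['eef_pos'])
print(proj(c,[[.4436,.1473,.052],[.4636,.1473,.052],[.4436,.1673,.052]]))
h=cv2.cvtColor(c['color'],cv2.COLOR_BGR2HSV); m=((h[...,0]>20)&(h[...,0]<34)&(h[...,1]>140)&(h[...,2]>120)).astype(np.uint8)
N,l,s,ce=cv2.connectedComponentsWithStats(m)
for i in range(1,N):
    if s[i,4]>100: print(s[i],ce[i],s[i,:2]+(s[i,2:4]-1)/2)
```

```text
[0.44365554 0.14683066 0.13025462]
[[256.32023773 208.09624701]
 [283.76736455 208.12724878]
 [256.31097902 181.51032288]]
[ 219  169   74   73 4010] [256.16334165 206.03266833] [255.5 205. ]
```

View pics/wrist4.png

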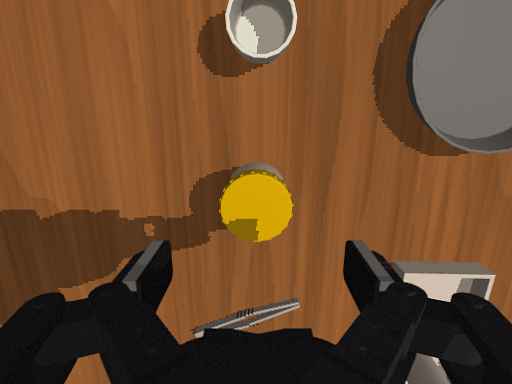

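The wrist view shows the wide jar's cap centred at (256,205), within about 2 mm of the prediction.

{"api": "jog_arm", "payload": {"deltas": "0 0.08 -1 0 0 0;0 0 -1 0 0 0;0 0 -1 0 0 0;0 0 -0.8 0 0 0;0 0 -0.45 0 0 0;0 0 -0.2 0 0 0;0 0 0 0 0 0;0 0 0 0 0 0"}}

```text
time: 19.02
eef_pos: [0.4441, 0.1488, 0.0419]
tcp_rot: [0.707, 0.707, 0.001, 0.0]
contact_force: [0.9, 0.6, 0.0]
opening: 0.996
finger_force: 0.0
```

{"api": "jog_arm", "payload": {"deltas": "0 0 0 0 0 0;0 0 0 0 0 0;0 0 0 0 0 0;0 0 0 0 0 0;0 0 0 0 0 0", "gripper": 0.4, "squeeze": 45}}

```text
time: 19.65
eef_pos: [0.4441, 0.1488, 0.042]
tcp_rot: [0.707, 0.707, 0.0, 0.0]
contact_force: [-0.3, 0.6, 5.8]
opening: 0.618
finger_force: 47.6
```

{"api": "jog_arm", "payload": {"deltas": "0 0 0.5 0 0 0;0 0 1 0 0 0;0 0 1 0 0 0;0.87 -0.59 1 0 0 0;0.87 -0.59 0 0 0 0;0.87 -0.59 0 0 0 0;0.87 -0.59 0 0 0 0;0.87 -0.59 0 0 0 0;0.87 -0.59 0 0 0 0;0.87 -0.59 0 0 0 0;0.87 -0.59 0 0 0 0;0.87 -0.59 0 0 0 0;0.87 -0.59 0 0 0 -0.27;0 0 0 0 0 0;0 0 0 0 0 0"}}

```text
time: 21.52
eef_pos: [0.617, 0.0308, 0.1108]
tcp_rot: [0.716, 0.698, -0.0, -0.001]
contact_force: [-0.9, 0.3, -0.6]
opening: 0.62
finger_force: 47.4
```

{"api": "jog_arm", "payload": {"deltas": "0 0 -1 0 0 0;0 0 -1 0 0 0;0 0 -0.8 0 0 0;0 0 -0.35 0 0 0;0 0 -0.1 0 0 0;0 0 0 0 0 0;0 0 0 0 0 0"}}

```text
time: 22.4
eef_pos: [0.6179, 0.0306, 0.0466]
tcp_rot: [0.716, 0.698, 0.0, 0.0]
contact_force: [-0.1, -0.7, -0.6]
opening: 0.617
finger_force: 47.2
```

{"api": "jog_arm", "payload": {"deltas": "0 0 0 0 0 0;0 0 0 0 0 0;0 0 0 0 0 0;0 0 0.4 0 0 0;0 0 1 0 0 0;0 0 1 0 0 0;0 0 1 0 0 0;-0.655 0.935 0.8 0 0 0;-0.655 0.935 0 0 0 0;-0.655 0.935 0 0 0 0;-0.655 0.935 0 0 0 0;-0.655 0.935 0 0 0 0;-0.655 0.935 0 0 0 0", "gripper": 0.85}}

```text
time: 24.02
eef_pos: [0.5377, 0.1442, 0.1299]
tcp_rot: [0.716, 0.698, -0.0, -0.0]
contact_force: [-0.2, 0.0, 0.1]
opening: 0.85
finger_force: 0.0
```

{"api": "jog_arm", "payload": {"deltas": "-0.655 0.935 0 0 0 0;-0.655 0.935 0 0 0 0;-0.655 0.935 0 0 0 0;-0.655 0.935 0 0 0 0;-0.655 0.935 0 0 0 0;-0.655 0.935 0 0 0 0;-0.655 0.935 0 0 0 0;0 0 0 0 0 0;0 0 0 0 0 0", "gripper": 0.9}}

```text
time: 25.15
eef_pos: [0.4472, 0.2739, 0.1304]
tcp_rot: [0.716, 0.698, 0.0, 0.0]
contact_force: [0.3, 0.3, 0.2]
opening: 0.898
finger_force: 0.0
```

Run:
```python
from h import *
c=shot('wrist','wrist5'); print(get_state()['eef_pos'])
print(proj(c,[[.4476,.2738,.038],[.4676,.2738,.038],[.4476,.2938,.038]]))
shot('scene','scene5')
```

```text
[0.44741216 0.27363563 0.13040537]
[[257.08346118 202.65173573]
 [282.88048632 202.04435141]
 [256.41040544 177.58256781]]
```

View pics/wrist5.png

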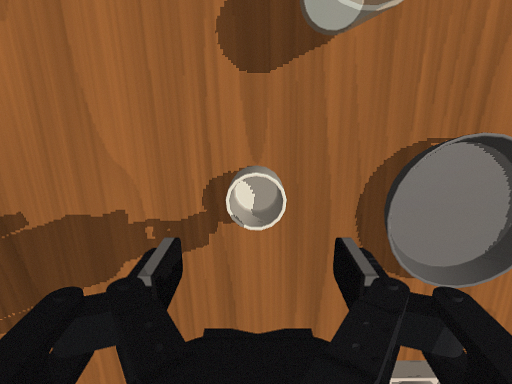

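View pics/scene5.png

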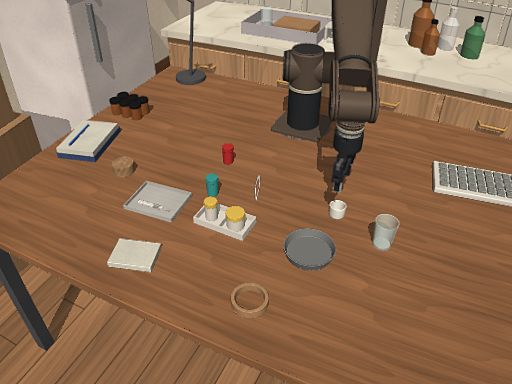

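The scene view shows both jars standing in the carrier at (211,208) and (235,217) and the scalpel in the tray at (150,204). The wrist view shows the crucible's rim centred at (256,201), as predicted.

{"api": "jog_arm", "payload": {"deltas": "0 0.05 -1 0 0 0;0 0 -1 0 0 0;0 0 -1 0 0 0;0 0 -1 0 0 0;0 0 -0.8 0 0 0;0 0 -0.35 0 0 0;0 0 -0.1 0 0 0;0 0 0 0 0 0;0 0 0 0 0 0"}}

```text
time: 26.38
eef_pos: [0.4477, 0.2751, 0.026]
tcp_rot: [0.716, 0.698, 0.001, 0.0]
contact_force: [-0.8, 0.4, 0.1]
opening: 0.902
finger_force: 0.0
```

{"api": "jog_arm", "payload": {"deltas": "0 0 0 0 0 0;0 0 0 0 0 0;0 0 0 0 0 0;0 0 0 0 0 0;0 0 0 0 0 0", "gripper": 0.3, "squeeze": 40}}

```text
time: 27.0
eef_pos: [0.4477, 0.275, 0.0261]
tcp_rot: [0.716, 0.698, 0.0, 0.0]
contact_force: [-1.4, -0.2, 5.8]
opening: 0.555
finger_force: 41.5
```

{"api": "jog_arm", "payload": {"deltas": "0 0 0.5 0 0 0;0 0 1 0 0 0;0 0 1 0 0 0;0.895 -0.105 0.5 0 0 0;0.895 -0.105 0 0 0 0;0.895 -0.105 0 0 0 0;0.895 -0.105 0 0 0 0;0.895 -0.105 0 0 0 0;0.895 -0.105 0 0 0 0;0.895 -0.105 0 0 0 0;0.895 -0.105 0 0 0 0;0.895 -0.105 0 0 0 0;0.895 -0.105 0 0 0 0;0 0 0 0 0 0;0 0 0 0 0 0"}}

```text
time: 28.88
eef_pos: [0.6257, 0.2537, 0.0846]
tcp_rot: [0.716, 0.698, -0.001, -0.0]
contact_force: [-0.8, -0.4, -0.2]
opening: 0.557
finger_force: 41.3
```

{"api": "jog_arm", "payload": {"deltas": "0 0 -1 0 0 0;0 0 -1 0 0 0;0 0 -0.5 0 0 0;0 0 -0.22 0 0 0;0 0 -0.05 0 0 0;0 0 0 0 0 0;0 0 0 0 0 0"}}

```text
time: 29.75
eef_pos: [0.6265, 0.2539, 0.0302]
tcp_rot: [0.716, 0.698, 0.0, 0.0]
contact_force: [0.0, 0.5, 0.1]
opening: 0.557
finger_force: 41.4
```

{"api": "jog_arm", "payload": {"deltas": "0 0 0 0 0 0;0 0 0 0 0 0;0 0 0 0 0 0;0 0 0.4 0 0 0;0 0 1 0 0 0;0 0 1 0 0 0;0 0 1 0 0 0;0 0 1 0 0 0;0 0 0.6 0 0 0", "gripper": 0.72}}

```text
time: 30.88
eef_pos: [0.6269, 0.254, 0.1323]
tcp_rot: [0.716, 0.698, 0.001, 0.001]
contact_force: [-0.0, 0.0, -0.1]
opening: 0.722
finger_force: 0.0
```

{"api": "jog_arm", "payload": {"deltas": "-0.74 -0.94 0 0 0 -0.91;-0.74 -0.94 0 0 0 -0.91;-0.74 -0.94 0 0 0 -0.91;-0.74 -0.94 0 0 0 -0.91;-0.74 -0.94 0 0 0 -0.91;-0.74 -0.94 0 0 0 -0.91;-0.74 -0.94 0 0 0 -0.91;-0.74 -0.94 0 0 0 -0.91;-0.74 -0.94 0 0 0 -0.91;-0.74 -0.94 0 0 0 -0.91;-0.74 -0.94 0 0 0 -0.91;-0.74 -0.94 0 0 0 -0.91;-0.74 -0.94 0 0 0 -0.91;0 0 0 0 0 0;0 0 0 0 0 0", "gripper": 0.5}}

```text
time: 32.75
eef_pos: [0.4342, 0.0096, 0.1302]
tcp_rot: [0.984, 0.18, 0.0, -0.0]
contact_force: [-0.3, -0.4, 0.2]
opening: 0.498
finger_force: 0.0
```

Run:
```python
from h import *
c=shot('wrist','wrist6'); print(get_state()['eef_pos'])
u=np.array([np.cos(.36),np.sin(.36),0]); o=np.array([.434,.0095,.008]); print(proj(c,[o,o+.055*u,o-.055*u]))
```

```text
[0.43428012 0.0097512  0.13018835]
[[257.93049084 192.10765984]
 [258.17032819 127.94073037]
 [257.71769814 248.9044162 ]]
```

View pics/wrist6.png

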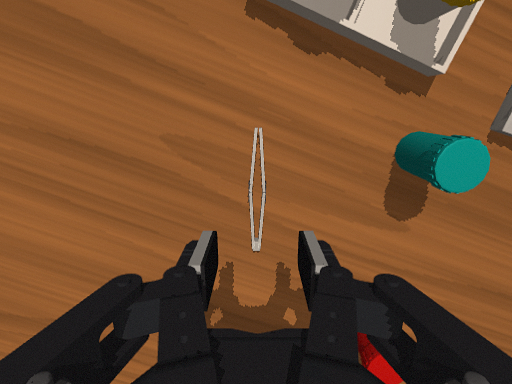

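The wrist view shows the forceps from (258,128) to (257,250), centred and parallel to the fingers.

{"api": "jog_arm", "payload": {"deltas": "0 0 -1 0 0 0;0 0 -1 0 0 0;0 0 -1 0 0 0;0 0 -1 0 0 0;0 0 -0.9 0 0 0;0 0 -0.4 0 0 0;0 0 -0.13 0 0 0;0 0 0 0 0 0;0 0 0 0 0 0"}}

```text
time: 33.92
eef_pos: [0.4344, 0.0093, 0.022]
tcp_rot: [0.984, 0.18, 0.001, 0.0]
contact_force: [0.9, 0.6, -0.2]
opening: 0.499
finger_force: 0.0
```

{"api": "jog_arm", "payload": {"deltas": "0 0 0 0 0 0;0 0 0 0 0 0;0 0 0 0 0 0;0 0 0 0 0 0;0 0 0 0 0 0", "gripper": 0, "squeeze": 40}}

```text
time: 34.55
eef_pos: [0.4343, 0.0093, 0.0219]
tcp_rot: [0.984, 0.18, 0.0, 0.0]
contact_force: [-1.0, 0.1, 6.1]
opening: 0.159
finger_force: 40.3
```

{"api": "jog_arm", "payload": {"deltas": "0 0 0.5 0 0 0;0 0 1 0 0 0;0 0 1 0 0 0;0 0 1 0 0 0;0 0 1 0 0 0;0 0 1 0 0 0;0.63 -0.946 0 0 0 0.987;0.63 -0.946 0 0 0 0.987;0.63 -0.946 0 0 0 0.987;0.63 -0.946 0 0 0 0.987;0.63 -0.946 0 0 0 0.987;0.63 -0.946 0 0 0 0.987;0.63 -0.946 0 0 0 0.987;0.63 -0.946 0 0 0 0.987;0.63 -0.946 0 0 0 0.987;0.63 -0.946 0 0 0 0.987;0.63 -0.946 0 0 0 0.987;0.63 -0.946 0 0 0 0.987;0.63 -0.946 0 0 0 0.987;0 0 0 0 0 0"}}

```text
time: 37.05
eef_pos: [0.5977, -0.2375, 0.1312]
tcp_rot: [0.681, 0.732, -0.0, -0.0]
contact_force: [0.2, -0.3, 0.1]
opening: 0.16
finger_force: 39.6
```

{"api": "jog_arm", "payload": {"deltas": "0 0 -1 0 0 0;0 0 -1 0 0 0;0 0 -1 0 0 0;0 0 0 0 0 0;0 0 0 0 0 0"}}

```text
time: 37.67
eef_pos: [0.5978, -0.2366, 0.0713]
tcp_rot: [0.68, 0.733, 0.0, 0.0]
contact_force: [0.2, -0.6, -0.3]
opening: 0.159
finger_force: 39.6
```

Run:
```python
from h import *
shot('wrist','wrist7')
```

```text
(no output)
```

View pics/wrist7.png

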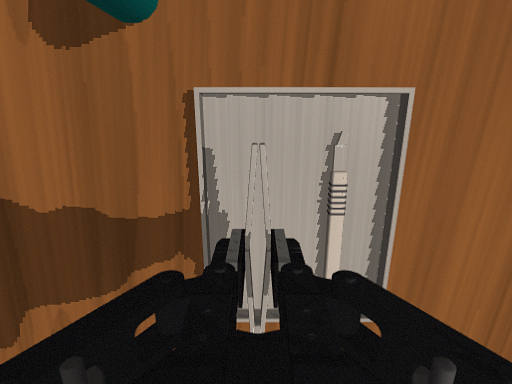

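The wrist view shows the forceps (column 258) inside the tray and clear of the scalpel (column 337).

{"api": "jog_arm", "payload": {"deltas": "0 0 -1 0 0 0;0 0 -0.7 0 0 0;0 0 -0.35 0 0 0;0 0 -0.2 0 0 0;0 0 -0.06 0 0 0;0 0 0 0 0 0;0 0 0 0 0 0"}}

```text
time: 38.6
eef_pos: [0.5979, -0.2368, 0.0257]
tcp_rot: [0.68, 0.733, 0.0, 0.0]
contact_force: [-0.4, 0.3, -0.0]
opening: 0.158
finger_force: 39.6
```

{"api": "jog_arm", "payload": {"deltas": "0 0 0 0 0 0;0 0 0 0 0 0;0 0 0 0 0 0;0 0 0.3 0 0 0;0 0 1 0 0 0;0 0 1 0 0 0;0 0 1 0 0 0;0 0 1 0 0 0;0 0 1 0 0 0;-0.8 -0.5 1 0 0 0;-0.8 -0.5 1 0 0 0;-0.8 -0.5 1 0 0 0;-0.8 -0.5 0 0 0 0;-0.8 -0.5 0 0 0 0;0 0 0 0 0 0", "gripper": 0.38}}

```text
time: 40.48
eef_pos: [0.5161, -0.2869, 0.1898]
tcp_rot: [0.681, 0.732, -0.0, -0.001]
contact_force: [0.3, 0.3, -0.3]
opening: 0.382
finger_force: 0.0
```

Run:
```python
from h import *
a=shot('scene','scene8')['color'][150:290,100:420]; b=shot('side','side8')['color'][120:350,110:345]
a=cv2.resize(a,None,fx=1.6,fy=1.6); a=cv2.resize(cv2.imread('pics/scene8.png')[170:280,110:350],(480,220),interpolation=2); b=cv2.resize(b,(306,300),interpolation=2)
o=np.zeros((300,786,3),np.uint8); o[:220,:480]=a; o[:,480:]=b; cv2.imwrite('pics/final.png',o)
```

```text
(no output)
```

View pics/final.png

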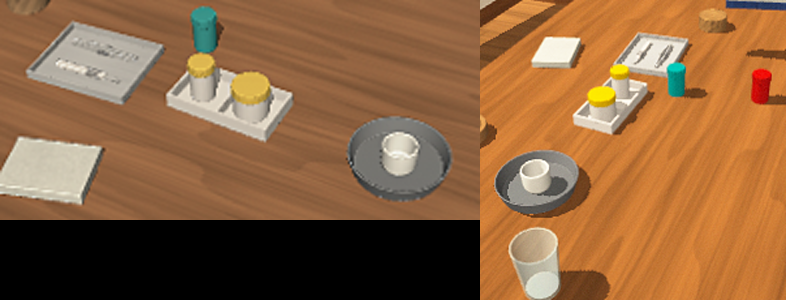

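The final picture shows both instruments in the tray at (105,50) and (88,70), both jars upright in the carrier at (202,77) and (250,97), and the crucible upright in the basin at (400,155). I'll hand it in.

```bash
python3 -c "
from h import *
print(ctrl.sign_off())"
```

```text
the job is handed in; nothing more can be done
None
```

All five items were placed and the job was handed in at about 40 s: jars in separate carrier bays, forceps and scalpel side by side in the tray, crucible in the basin. The final pictures show them upright or flat as asked, but sign-off returned no verdict.

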